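Fit the beam flag onto the shutter shaft

ROBOT

A 6-joint arm with a two-finger parallel gripper is mounted at the origin on the work surface. World frame = base frame: x ahead of the robot, y to its left, z up, the work surface at z = 0. Lengths are in m, angles in degrees, forces in N, time in s.
With the tool pointing down it reaches from about 0.3 to 0.75 m from the base axis. Payload 8.5 kg.
Tool frame: the origin (TCP) lies on the mounting face of the last link; the fingertips stand 173 mm ahead of it and the grasp point (between the pads) lies 155 mm ahead of it (env.tips_ahead is the distance from the TCP to the fingertips, in m); z points along the fingers, x is the direction in which the jaws open and shut, and the axes are right-handed (so a half turn about z gives the same grasp; the last joint's range is limited). The gripper opens to 85 mm and grips with 20 to 120 N. Pads are 22 mm wide; open, the fingers measure 114 mm over their backs; the gripper's body (76 mm by 85 mm) begins 54 mm behind the grasp point. The pads swing forward as they close: fully open they stand 13 mm farther back than shut.
Start: joints at [64.842, 21.807, 74.336, -0, 83.858, -12.336], TCP at [0.122, 0.536, 0.405] pointing down, gripper open.
Joint ranges: [-178.18, 178.18], [-50.72, 133.34], [12.68, 142.11], [-81.47, 261.47], [9.98, 163.14], [-165.26, 165.26]. Speed limits (degrees/s): [136.94, 136.94, 180, 180, 180, 180].

INTERFACE

Orientations are given as a 3x3 rotation matrix whose columns are the frame's x, y, z axes.
In Python, from rig import env gives the robot as it stands. The module is installed in compiled form; this text tells all that it offers.
- The arm moves only by the tool step_arm, never from a script. Its argument "increments" is a list of rows, each an object of numbers: "x", "y", "z": the shift along the tool's x, y, z in cm; "wx", "wy", "wz": the turn, a rotation vector about the tool's x, y, z in rad; "gripper": the finger opening in cm, from 0 to 8.54. A call has 1 to 20 rows; each row shifts and turns the commanded pose from where the row before left it, along the tool's axes as they then stand; what a row does not reach is not made up. A row lasts 1/10 s, in which the tool goes at most 50 mm and 8.59 degrees, less where a joint would pass 70% of its speed; a pose out of reach is approached as far as the arm can. A call with a gripper value outside its range is refused whole. The fingers move at their own pace and stop on an object; "newtons" is the grip in N (left out, the last holds). Time passes only in rows, so rows that do not move let the fingers close. It gives the time, the measured TCP pose, the force and the opening at its end, in the units of the state.
- env.observe(): the state, without advancing time (a new reading comes with each control period).
- env.get_image(name): name is "side" or "top"; returns a dict with "color" (400x640x3 uint8, blue, green, red), "camera_matrix" (3x3 intrinsics, pixels), "rvec" (rotation vector, rad) and "tvec" (3), from world to camera coordinates, as OpenCV has them. Camera axes: x right, y down, z forward; pixel columns grow to the right and rows downward; lengths in m; the calibration is good to about 2 mm. A picture is of the moment at which its call begins. There is no depth.
- env.close_job(): hands the job in, once; it reports no verdict.
The state is a dict: "time_s": time; "q": joint angles; "qvel": joint speeds; "joint_efforts": joint torques, N m; "position": TCP position; "tool_rot": TCP orientation; "ft_force": force on the tool from outside, world axes, zero at the start; "wrist_torque": the same for the moment, N m; "grip_width": finger opening in m.
Only numpy, scipy, OpenCV 4.12 (cv2) and the standard library are available. Lean on these libraries where they do the work, as an engineer would, in place of code of your own. Each camera call takes 0.05 s, during which the arm holds its last target. There are 200 camera calls.

TASK

Fit the beam flag (the hub with the black blade and the D-shaped bore) onto the flatted shaft that stands up from the black shutter housing: turn it so that the flat of its bore matches the flat of the shaft, lower it in the gripper until it is fully home, and only then let go. Leave the plain round-bored spacer where it is.

Things in the scene. Friction and masses are not known exactly. Their poses are not given: they have to be found in the camera images.
- flag_center (a point): Loose beam flag, 0.12 to 0.24 kg: upright aluminium hub, 46 mm diameter, 40 mm high; flat grip sides facing its +y and -y, 50 mm apart, 30 mm long; black blade (30 wide, 3 thick, near the underside) along its +x to 96 mm from the axis. Through bore: a D of 33 mm diameter, flat on the blade's side, 9.5 mm from the axis. This point: on the axis, 20 mm above the underside; z up the axis.
- shaft_foot (a point): Foot of the fixed steel shaft, on a boss 6 mm high on the black housing (100x90x50 mm). Upright D shaft, 42 mm high: 28 mm diameter, flat on its +x side 7 mm from the axis; the top 16 mm taper to 12 mm diameter. This point: on the axis, at the boss's top, 56 mm above the table, where the hub's underside rests when home, flag's centre 20 mm above, blade along this point's +x; z up.
- spacer_center (a point): Loose plain round aluminium ring, to be left alone: 46 mm diameter, 40 mm high, round 33 mm bore, no blade; 150 mm or more from the flag, to its left or right. This point: its centre. Fixed things nearby: chromed post 90 mm high left of the housing; beyond the work a teal rotation stage 40 mm high and a glass filter in a round cell 90 mm high.
Things that resemble listed ones, but are neither listed nor needed, are in the scene too. Of the things that look like the part that bears shaft_foot, take the one that is farthest to the robot's right at the start.

How it is judged:
By the outcome, as a careful person would: the job done as asked, in the order asked, and still so for the second after the job is handed in, with the robot touching nothing.
It also fails if it takes over 35 s, if anything falls off the work surface, if the arm or the gripper's body presses on something with over 40 N, if the wrist force passes 120 N, or if a joint passes its speed limit or range.

## Working session

There is one attempt and no reset: what is moved stays moved. The work goes in short steps, Python scripts to look and compute and a tool call to move; the robot and the scene stay as the last step left them, time stands still between calls to the robot, and variables do not carry over. Pictures are saved under pics/ and viewed, about 8 in all and at most 12, crops included, and the job is handed in when it is done.

Besides the shell and the picture viewer there is one more tool, called after "Emit:" as name([rows], argument=value, ...), one row to a line, values as JSON. step_arm: Moves the arm, as the interface text tells. Its arguments: {"type":"object","properties":{"increments":{"type":"array"},"newtons":{"type":"number"}},"required":["increments"]}

```bash
mkdir -p pics; cat > h.py <<'E'
import numpy as np, cv2
from rig import env
def shot(n,f):
    d=env.get_image(n); cv2.imwrite(f'pics/{f}.png',d['color']); np.savez(f'pics/{f}.npz',**d); return d
def ray(d,u,v,z):
    R=cv2.Rodrigues(np.array(d['rvec'],float))[0]; t=np.array(d['tvec'],float).ravel()
    c=-R.T@t; r=R.T@np.linalg.inv(d['camera_matrix'])@[u,v,1]
    return c+r*(z-c[2])/r[2]
def proj(d,P):
    return cv2.projectPoints(np.array(P,float).reshape(-1,3),np.array(d['rvec'],float),np.array(d['tvec'],float),np.array(d['camera_matrix'],float),None)[0].reshape(-1,2)
E
python3 - <<'E'
from h import *
for n in('top','side'):
    d=shot(n,n+'0'); R=cv2.Rodrigues(np.array(d['rvec'],float))[0]; print(n,-R.T@np.array(d['tvec']).ravel(),R[2],d['camera_matrix'][0][0])
print(env.observe())
E
```

```text
top [0.50252536 0.02016595 1.20488472] [ 0.06737089  0.00593643 -0.99771034] 411.549244433946
side [0.29898777 0.7673622  0.83245413] [ 0.22339074 -0.69596307 -0.68244559] 496.6165235696561
{'time_s': 0.1, 'q': array([ 6.48420684e+01,  2.18367746e+01,  7.43775306e+01,  2.04752127e-04,
        8.38594327e+01, -1.23349655e+01]), 'qvel': array([-0.03385209, -0.05652353, -0.07348768, -0.04268705, -0.00434596,
        0.07651885]), 'joint_efforts': array([ 4.37426905e-03, -4.49215579e+01, -2.31655240e+01, -1.69790565e-04,
        3.68252455e-03,  3.91668914e-05]), 'position': array([0.12204417, 0.53624873, 0.40419367]), 'tool_rot': array([[ 2.21939382e-01,  9.75060310e-01, -5.50325079e-04],
       [ 9.75059656e-01, -2.21939890e-01, -1.16337471e-03],
       [-1.25649959e-03, -2.78401118e-04, -9.99999172e-01]]), 'ft_force': array([ 0.50298059,  0.92518929, -0.99324307]), 'wrist_torque': array([-0.02997692, -0.07458888, -0.01654446]), 'grip_width': 0.08532494892206625}
```

View pics/top0.png

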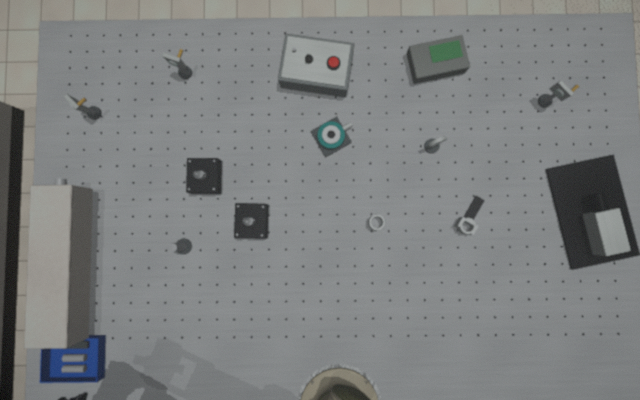

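View pics/side0.png

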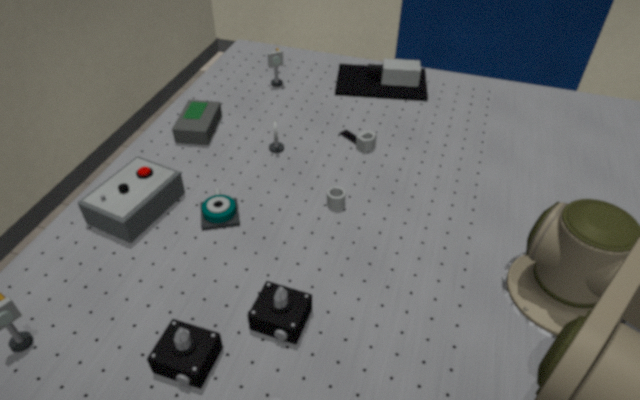

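Top view: flag at (468,225) with its blade pointing to about (477,200), spacer at (376,222). There are two housings, at (203,175) and (251,220), and the rightmost (251,220) is the target. Next I'll zoom in on both.

```bash
python3 - <<'E'
from h import *
t=cv2.imread('pics/top0.png'); s=cv2.imread('pics/side0.png')
z=lambda i,u,v,h,k:cv2.resize(i[v-h:v+h,u-h:u+h],(k,k),interpolation=cv2.INTER_CUBIC)
a=np.hstack([z(t,251,221,25,400),z(t,472,213,25,400)])
b=np.hstack([z(s,281,310,35,200),z(s,281,296,12,200),z(s,360,140,25,200),z(t,251,221,10,200)])
cv2.imwrite('pics/c0.png',np.vstack([a,b]))
E
```

```text
(no output)
```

View pics/c0.png

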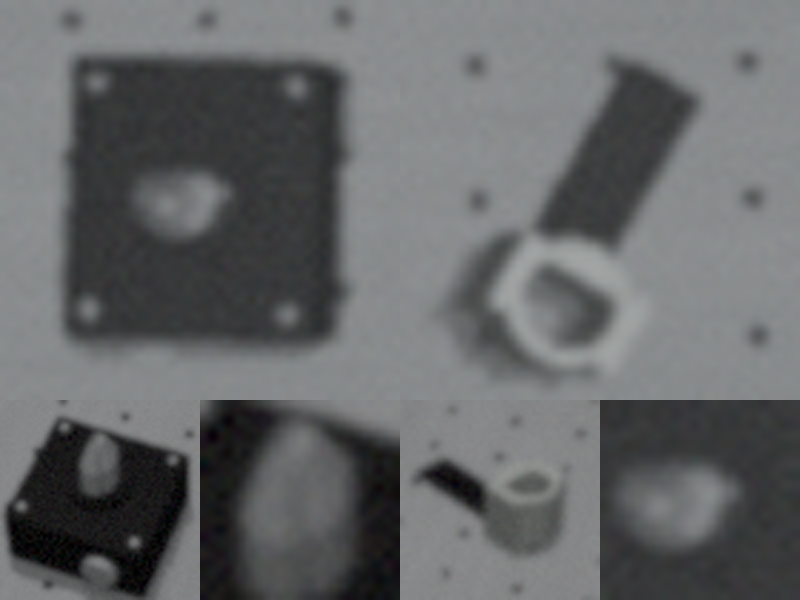

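The flag's blade and bore flat are clear. The shaft's flat is ambiguous at this resolution, so I'll average frames to cut the noise and look again.

```bash
python3 - <<'E'
from h import *
o=[]
for n in('top','side'):
    L=[env.get_image(n) for _ in range(8)]
    d=dict(L[0]); d['color']=np.mean([x['color'] for x in L],0); np.savez(f'pics/{n}A.npz',**d)
    u,v,h=(249,219,12) if n=='top' else (281,300,16)
    c=cv2.resize(d['color'][v-h:v+h,u-h:u+h].astype(np.float32),(390,390),interpolation=cv2.INTER_CUBIC)
    g=np.clip((c-20)*1.6,0,255); o.append(g)
    if n=='top':
        c=cv2.resize(d['color'][205:240,450:490].astype(np.float32),(390,341),interpolation=cv2.INTER_CUBIC)
cv2.imwrite('pics/c1.png',np.hstack(o))
d=dict(np.load('pics/topA.npz'))
m=d['color'].mean(2); print(m[209:230,238:262].astype(int))
# housing outline at z=.05
b=(d['color'].mean(2)<85).astype(np.uint8)[195:245,225:278]
cs,_=cv2.findContours(b,0,2); c=max(cs,key=cv2.contourArea)+[225,195]; r=cv2.minAreaRect(c); print(r)
P=[ray(d,*p,.05)[:2] for p in cv2.boxPoints(r)]; print(np.round(P,4),np.mean(P,0))
E
```

```text
[[ 54  53  55  54  53  54  54  55  54  54  54  55  55  56  57  55  56  56
   56  56  57  57  57  57]
 [ 55  54  54  55  55  55  54  55  55  54  55  54  56  57  56  57  56  56
   56  57  57  57  56  59]
 [ 53  54  54  54  54  54  55  55  56  56  55  56  56  56  56  56  57  56
   56  57  57  56  58  57]
 [ 52  54  54  54  55  54  54  55  55  55  55  55  56  54  55  55  56  57
   56  57  56  56  57  57]
 [ 54  54  54  53  54  55  55  54  56  55  56  56  54  57  56  56  55  56
   56  56  56  57  57  58]
 [ 53  52  54  56  53  54  54  54  57  56  56  56  55  54  57  55  55  55
   57  56  57  56  56  57]
 [ 52  55  54  55  56  56  56  56  55  55  56  55  55  55  54  55  56  56
   55  56  58  58  56  57]
 [ 55  52  53  55  53  55  56  57  58  58  59  61  61  60  57  57  55  55
   56  55  56  57  58  57]
 [ 53  54  53  54  55  61  66  69  71  74  79  83  86  83  72  61  56  57
   54  56  56  57  57  58]
 [ 54  54  53  57  62  74  81  84  86  90  95 105 113 114 102  80  64  57
   55  55  56  57  56  57]
 [ 56  53  55  56  68  87  93  96  97  98 102 112 125 131 126 105  85  62
   54  54  56  5
[... 570 characters left out ...]
 70  60  56  55  54
   55  56  55  56  56  56]
 [ 54  53  54  55  55  56  55  55  59  60  59  59  57  56  55  56  56  56
   55  56  57  58  57  58]
 [ 56  55  54  55  56  56  55  55  53  54  55  53  55  55  54  55  55  55
   56  57  58  57  58  56]
 [ 55  53  54  55  55  55  54  55  55  53  54  55  55  56  54  54  55  56
   56  57  56  57  56  57]
 [ 55  55  56  55  56  57  55  57  55  54  57  56  56  54  56  58  56  57
   56  57  57  57  57  58]]
((251.0, 220.5), (35.0, 34.0), 90.0)
[[0.581  0.2895]
 [0.5799 0.1937]
 [0.4818 0.1937]
 [0.4827 0.289 ]] [0.53135355 0.24147049][ WARN:0@10.911] global loadsave.cpp:1063 imwrite_ Unsupported depth image for selected encoder is fallbacked to CV_8U.
```

View pics/c1.png

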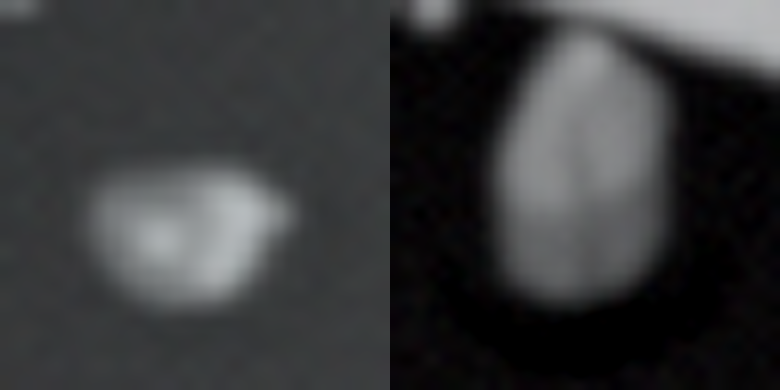

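```bash
cat > ax.py <<'E'
from h import *
T=dict(np.load('pics/topA.npz')); S=dict(np.load('pics/sideA.npz'))
tip=ray(T,246.4,221.4,.098); print('tip',tip, 'side proj',proj(S,tip), 'seen', 265+590/12.19-.5,284+45/12.19)
a=np.radians(np.arange(0,360,30))
for nm,d in(('top',T),('side',S)):
    print(nm)
    for z,r in((.056,14),(.082,14),(.098,6)):
        P=np.c_[tip[0]+r*.001*np.cos(a),tip[1]+r*.001*np.sin(a),0*a+z]; print(z,proj(d,[tip[0],tip[1],z])[0].round(1),[f'{int(np.degrees(q))}:{u:.1f},{v:.1f}' for q,(u,v) in zip(a,proj(d,P))])
m=S['color'].mean(2); np.set_printoptions(linewidth=200); print(m[284:313,272:293].astype(int))
E
python3 ax.py
```

```text
tip [0.5277303  0.24464678 0.098     ] side proj [[281.96275059 288.60922969]] seen 312.9003281378179 287.6915504511895
top
0.056 [249.4 221.7] ['0:249.5,216.7', '29:247.0,217.4', '59:245.1,219.2', '90:244.4,221.8', '119:245.1,224.3', '150:246.9,226.1', '180:249.4,226.7', '210:251.9,226.0', '239:253.8,224.2', '270:254.5,221.7', '300:253.8,219.2', '330:252.0,217.3']
0.082 [247.6 221.5] ['0:247.6,216.4', '29:245.0,217.1', '59:243.2,219.0', '90:242.5,221.6', '119:243.1,224.1', '150:245.0,226.0', '180:247.6,226.7', '210:250.1,225.9', '239:252.0,224.0', '270:252.7,221.5', '300:252.0,218.9', '330:250.2,217.1']
0.098 [246.4 221.4] ['0:246.4,219.2', '29:245.3,219.5', '59:244.5,220.3', '90:244.2,221.4', '119:244.5,222.5', '150:245.3,223.3', '180:246.4,223.6', '210:247.5,223.3', '239:248.3,222.5', '270:248.6,221.4', '300:248.3,220.3', '330:247.5,219.5']
side
0.056 [282.8 302.3] ['0:275.9,300.4', '29:275.5,303.5', '59:277.1,306.3', '90:280.2,308.1', '119:284.0,308.3', '150:287.5,306.8', '180:289.7,304.2', '210:290.1,301.1', '239:288.5,298.3', '270:285.4,296.6', '300:281.6,296.4', '330:278.2,297
[... 2316 characters left out ...]
18]
 [ 26  35  57  70  78  80  81  80  75  72  73  76  72  63  45  30  22  23  17  19  20]
 [ 26  34  48  64  73  78  80  80  74  69  70  69  64  50  33  23  22  20  18  20  17]
 [ 23  28  38  49  60  68  74  73  67  61  58  55  46  32  23  22  23  19  14  18  23]
 [ 21  23  26  31  41  50  54  55  51  46  40  35  28  19  22  18  19  14  17  19  21]
 [ 19  20  18  23  24  27  32  31  32  25  20  18  16  13  18  15  11  15  18  19  22]
 [ 16  18  18  21  21  19  21  17  17  14  20  16  14  12  14  11  12  20  19  21  22]
 [ 17  14  15  17  15  20  17  17  14  13  15  15  14  11  12  18  19  17  22  24  24]
 [ 22  21  15  16  14  15  14  15  14   8  16   8  12  16  16  21  24  24  25  24  24]]
```

The views fit a flat facing world +x: the base outline, the cut corner in the side view and the housing centre all agree on it. Now I'll get the numbers for the flag pose and the housing yaw.

```bash
cat > m.py <<'E'
from h import *
T=dict(np.load('pics/topA.npz')); g=T['color'].mean(2)
# screws
up=cv2.resize(g[195:245,225:277].astype(np.float32),None,fx=8,fy=8,interpolation=cv2.INTER_CUBIC)
P=[]
for u,v in((237.6,206.3),(262.6,206.9),(261.5,234.8),(236.5,233.9)):
    y,x=np.mgrid[int(v)-2:int(v)+4,int(u)-2:int(u)+4]; w=np.clip(g[y,x]-68,0,None); w[w<0]=0
    p=((x*w).sum()/w.sum(),(y*w).sum()/w.sum()); P.append(ray(T,*p,.051)); print(np.round(p,2),P[-1].round(4))
P=np.array(P); print('screw ctr',P.mean(0))
for a,b in((3,0),(2,1)): d=P[b]-P[a]; print('yaw x',np.degrees(np.arctan2(d[1],d[0])))
for a,b in((1,0),(2,3)): d=P[b]-P[a]; print('yaw y-90',np.degrees(np.arctan2(d[1],d[0]))-90)
# flag
y0,x0=190,450; sub=g[y0:240,x0:495]
br=(sub>165).astype(np.uint8); cs,_=cv2.findContours(br,0,2); c=max(cs,key=len); hull=cv2.convexHull(c)+[x0,y0]
r=cv2.minAreaRect(hull);print('hub',r,(x0+np.median(g)*0), 'bg',np.median(g)); print([ray(T,*p,.04)[:2].round(4) for p in cv2.boxPoints(r)],'ctr',ray(T,*r[0],.04))
M=cv2.moments(hull); hc=(M['m10']/M['m00'],M['m01']/M['m00']); print('hullc',hc,ray(T,*hc,.04))
dk=(sub<95).astype(np.uint8); n,l,s,ce=cv2.connectedComponentsWithStats(dk); 
for i in range(1,n):
    if s[i][4]>30:
        c=np.argwhere(l==i)[:,::-1].astype(np.float32)+[x0,y0]; r=cv2.minAreaRect(c.astype(np.float32)); b=[ray(T,*p,.006)[:2].round(4) for p in cv2.boxPoints(r)]; print('dark',s[i],r,b,ray(T,*r[0],.006))
        c=c[c[:,1]<218]; l3=[ray(T,*q,.006)[:2] for q in c]; l3=np.array(l3); _,_,V=np.linalg.svd(l3-l3.mean(0)); print(l3.mean(0),np.degrees(np.arctan2(V[0,1],V[0,0])))
print(env.tips_ahead)
E
python3 m.py
```

```text
[236.85 205.9 ] [0.5726 0.2812 0.051 ]
[262.54 206.27] [0.5708 0.2089 0.051 ]
[261.42 234.87] [0.4907 0.212  0.051 ]
[236.23 234.17] [0.4934 0.2826 0.051 ]
screw ctr [0.53189033 0.24615601 0.051     ]
yaw x -1.0032394708514698
yaw x -2.237832840302577
yaw y-90 -1.4337102383757383
yaw y-90 -2.1759124752091594Traceback (most recent call last):
  File "m.py", line 14, in <module>
    br=(sub>165).astype(np.uint8); cs,_=cv2.findContours(br,0,2); c=max(cs,key=len); hull=cv2.convexHull(c)+[x0,y0]
                                                                    ~~~^^^^^^^^^^^^
ValueError: max() iterable argument is empty
```

```bash
sed -i 's/sub>165/sub>152/' m.py; python3 m.py | tail -n +8; python3 -c "
from h import *
T=dict(np.load('pics/topA.npz')); g=T['color'].mean(2); np.set_printoptions(linewidth=200); print(g[193:238,454:488].astype(int))"
```

```text
yaw y-90 -1.4337102383757383
yaw y-90 -2.1759124752091594
hub ((468.6369934082031, 224.69863891601562), (17.131441116333008, 11.503721237182617), 24.443954467773438) 450.0 bg 135.5
[array([ 0.5087, -0.3424]), array([ 0.5381, -0.3567]), array([ 0.5177, -0.3999]), array([ 0.4883, -0.3855])] ctr [ 0.51318646 -0.37114713  0.04      ]
hullc (468.4251497005988, 225.0688622754491) [ 0.51215044 -0.37051629  0.04      ]
dark [ 14   6  20  23 230] ((473.679931640625, 207.66262817382812), (10.411765098571777, 23.823528289794922), 28.07248878479004) [array([ 0.5397, -0.3685]), array([ 0.6006, -0.4031]), array([ 0.586 , -0.4293]), array([ 0.5252, -0.3946])] [ 0.56283959 -0.39886511  0.006     ]
[ 0.56483109 -0.39942561] 146.33269165143997
dark [ 4 28  9 16 55] ((457.5599670410156, 225.91998291015625), (15.273507118225098, 7.071067810058594), 81.8698959350586) [array([ 0.5309, -0.3377]), array([ 0.5336, -0.3581]), array([ 0.4897, -0.363 ]), array([ 0.487 , -0.3426])] [ 0.51029299 -0.35037501  0.006     ]
[[140 139 138 ... 137 137 138]
 [139 133 129 ... 136 137 136]
 [134 117 104 ... 136 137 135]
 ...
 [138 138 137 ... 138 138 137]
 [137 137 137 ... 137 138 138]
 [137 137 138 ... 137 137 137]]m.py:21: RuntimeWarning: Mean of empty slice.
  c=c[c[:,1]<218]; l3=[ray(T,*q,.006)[:2] for q in c]; l3=np.array(l3); _,_,V=np.linalg.svd(l3-l3.mean(0)); print(l3.mean(0),np.degrees(np.arctan2(V[0,1],V[0,0])))
  ret = ret.dtype.type(ret / rcount)
Traceback (most recent call last):
  File "m.py", line 21, in <module>
    c=c[c[:,1]<218]; l3=[ray(T,*q,.006)[:2] for q in c]; l3=np.array(l3); _,_,V=np.linalg.svd(l3-l3.mean(0)); print(l3.mean(0),np.degrees(np.arctan2(V[0,1],V[0,0])))
                                                                                ~~~~~~~~~~~~~^^^^^^^^^^^^^^^
numpy.linalg.LinAlgError: 1-dimensional array given. Array must be at least two-dimensional
```

Emit:
step_arm([
  {"wz":0.1465},
  {"wz":0.1465},
  {"x":-2.9,"y":3.82},
  {"x":-2.9,"y":3.82},
  {"x":-2.9,"y":3.82},
  {"x":-2.9,"y":3.82},
  {"x":-2.9,"y":3.82},
  {"x":-2.9,"y":3.82},
  {"x":-2.9,"y":3.82},
  {"x":-2.9,"y":3.82},
  {"x":-2.9,"y":3.82},
  {"x":-2.9,"y":3.82},
  {"x":-2.9,"y":3.82},
  {"x":-2.9,"y":3.82},
  {"x":-2.9,"y":3.82},
  {"x":-2.9,"y":3.82},
  {"x":-2.9,"y":3.82},
  {"x":-2.9,"y":3.82},
  {"x":-2.9,"y":3.82},
  {"x":-2.9,"y":3.82},
])

```text
invalid input at $.increments[0]: expected keys x, y, z, wx, wy, wz, gripper
```

```bash
cat > go.py <<'E'
import sys
from h import *
x,y,z,az=map(float,sys.argv[1:]); o=env.observe(); R=o['tool_rot']
d=R.T@(np.array([x,y,z])-o['position'])*100
a=np.degrees(np.arctan2(R[1,0],R[0,0])); print('t',o['time_s'],'pos',o['position'].round(4),'az',a.round(2),'zaxis',R[:,2].round(4),'F',o['ft_force'].round(1),'w',o['grip_width'],'tips',env.tips_ahead)
print('tool shift cm',d.round(2),'wz',np.radians(a-az).round(4))
E
python3 go.py .511 -.3705 .185 60.4
```

```text
t 0.9 pos [0.1221 0.5363 0.4047] az 77.18 zaxis [ 0.e+00 -1.e-04 -1.e+00] F [ 0.6  0.4 -0.1] w 0.0853068620580238 tips 0.1734
tool shift cm [-79.78  58.05  21.98] wz 0.2928
```

All keys are required in every row.

Emit:
step_arm([
  {"x":0,"y":0,"z":0,"wx":0,"wy":0,"wz":0.1465,"gripper":8.5},
  {"x":0,"y":0,"z":0,"wx":0,"wy":0,"wz":0.1465,"gripper":8.5},
  {"x":-2.9,"y":3.82,"z":0,"wx":0,"wy":0,"wz":0,"gripper":8.5},
  {"x":-2.9,"y":3.82,"z":0,"wx":0,"wy":0,"wz":0,"gripper":8.5},
  {"x":-2.9,"y":3.82,"z":0,"wx":0,"wy":0,"wz":0,"gripper":8.5},
  {"x":-2.9,"y":3.82,"z":0,"wx":0,"wy":0,"wz":0,"gripper":8.5},
  {"x":-2.9,"y":3.82,"z":0,"wx":0,"wy":0,"wz":0,"gripper":8.5},
  {"x":-2.9,"y":3.82,"z":0,"wx":0,"wy":0,"wz":0,"gripper":8.5},
  {"x":-2.9,"y":3.82,"z":0,"wx":0,"wy":0,"wz":0,"gripper":8.5},
  {"x":-2.9,"y":3.82,"z":0,"wx":0,"wy":0,"wz":0,"gripper":8.5},
  {"x":-2.9,"y":3.82,"z":0,"wx":0,"wy":0,"wz":0,"gripper":8.5},
  {"x":-2.9,"y":3.82,"z":0,"wx":0,"wy":0,"wz":0,"gripper":8.5},
  {"x":-2.9,"y":3.82,"z":0,"wx":0,"wy":0,"wz":0,"gripper":8.5},
  {"x":-2.9,"y":3.82,"z":0,"wx":0,"wy":0,"wz":0,"gripper":8.5},
  {"x":-2.9,"y":3.82,"z":0,"wx":0,"wy":0,"wz":0,"gripper":8.5},
  {"x":-2.9,"y":3.82,"z":0,"wx":0,"wy":0,"wz":0,"gripper":8.5},
  {"x":-2.9,"y":3.82,"z":0,"wx":0,"wy":0,"wz":0,"gripper":8.5},
  {"x":-2.9,"y":3.82,"z":0,"wx":0,"wy":0,"wz":0,"gripper":8.5},
  {"x":-2.9,"y":3.82,"z":0,"wx":0,"wy":0,"wz":0,"gripper":8.5},
  {"x":-2.9,"y":3.82,"z":0,"wx":0,"wy":0,"wz":0,"gripper":8.5},
])

```text
time_s: 2.9
position: [0.4623, -0.2593, 0.4047]
tool_rot: [[0.495, 0.869, 0.0], [0.869, -0.495, -0.0], [0.0, 0.0, -1.0]]
ft_force: [0.8, -0.6, 0.4]
grip_width: 0.0853
```

```bash
python3 go.py .511 -.3705 .185 60.4
```

```text
t 2.9 pos [ 0.4623 -0.2593  0.4047] az 60.36 zaxis [ 2.e-04 -1.e-04 -1.e+00] F [ 0.8 -0.6  0.4] w 0.08533574632715088 tips 0.1734
tool shift cm [-7.26  9.72 21.97] wz -0.0007
```

Emit:
step_arm([
  {"x":-2.42,"y":3.24,"z":2,"wx":0,"wy":0,"wz":0,"gripper":8.5},
  {"x":-2.42,"y":3.24,"z":2,"wx":0,"wy":0,"wz":0,"gripper":8.5},
  {"x":-2.42,"y":3.24,"z":2,"wx":0,"wy":0,"wz":0,"gripper":8.5},
  {"x":0,"y":0,"z":4,"wx":0,"wy":0,"wz":0,"gripper":8.5},
  {"x":0,"y":0,"z":3.5,"wx":0,"wy":0,"wz":0,"gripper":8.5},
  {"x":0,"y":0,"z":3,"wx":0,"wy":0,"wz":0,"gripper":8.5},
  {"x":0,"y":0,"z":0,"wx":0,"wy":0,"wz":0,"gripper":8.5},
])

```text
time_s: 3.6
position: [0.51, -0.368, 0.2357]
tool_rot: [[0.494, 0.869, -0.006], [0.869, -0.494, 0.006], [0.002, -0.008, -1.0]]
ft_force: [0.5, 0.7, 0.2]
grip_width: 0.085
```

```bash
python3 go.py .511 -.3705 .187 60.4; python3 - <<'E'
from h import *
t=shot('top','top1')['color']; s=shot('side','side1')['color']
z=lambda i,u,v,h,k:cv2.resize(i[v-h:v+h,u-h:u+h],(k,k),interpolation=cv2.INTER_CUBIC)
cv2.imwrite('pics/c2.png',np.hstack([z(t,470,215,40,400),z(s,362,130,40,400)]))
E
```

```text
t 3.6 pos [ 0.51   -0.368   0.2357] az 60.38 zaxis [-0.0056  0.0058 -1.    ] F [0.5 0.7 0.2] w 0.08501065814824275 tips 0.1734
tool shift cm [-0.18  0.24  4.87] wz -0.0004
```

View pics/c2.png

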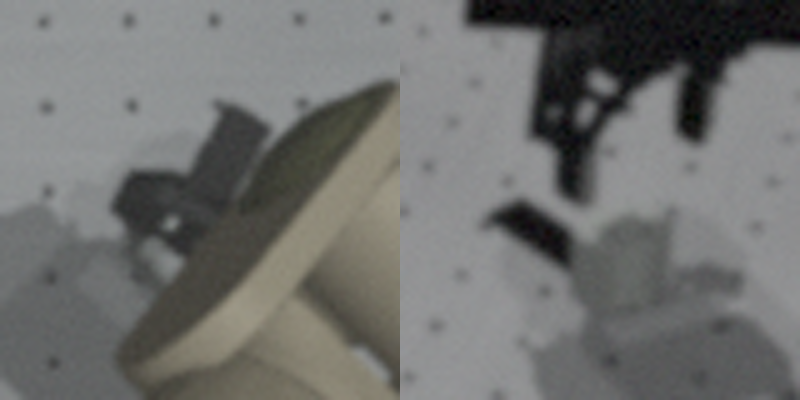

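Side crop: the open fingers straddle the hub from above and the blade points clear of them. I'll descend and close.

Emit:
step_arm([
  {"x":0,"y":0,"z":2,"wx":0,"wy":0,"wz":0,"gripper":8.5},
  {"x":0,"y":0,"z":2,"wx":0,"wy":0,"wz":0,"gripper":8.5},
  {"x":0,"y":0,"z":1.2,"wx":0,"wy":0,"wz":0,"gripper":8.5},
  {"x":0,"y":0,"z":0,"wx":0,"wy":0,"wz":0,"gripper":8.5},
  {"x":0,"y":0,"z":0,"wx":0,"wy":0,"wz":0,"gripper":8.5},
], newtons=50)

```text
time_s: 4.2
position: [0.5109, -0.3687, 0.1891]
tool_rot: [[0.494, 0.869, 0.001], [0.869, -0.494, -0.002], [-0.001, 0.002, -1.0]]
ft_force: [-0.4, -0.5, -0.6]
grip_width: 0.085
```

```bash
python3 go.py .511 -.3705 .187 60.4
```

```text
t 4.2 pos [ 0.5109 -0.3687  0.1891] az 60.39 zaxis [ 0.0014 -0.0015 -1.    ] F [-0.4 -0.5 -0.6] w 0.08503798252993251 tips 0.1734
tool shift cm [-0.15  0.1   0.21] wz -0.0001
```

Emit:
step_arm([
  {"x":-0.1,"y":0.1,"z":0.2,"wx":0,"wy":0,"wz":0,"gripper":4},
  {"x":0,"y":0,"z":0,"wx":0,"wy":0,"wz":0,"gripper":4},
  {"x":0,"y":0,"z":0,"wx":0,"wy":0,"wz":0,"gripper":4},
  {"x":0,"y":0,"z":0,"wx":0,"wy":0,"wz":0,"gripper":4},
  {"x":0,"y":0,"z":0,"wx":0,"wy":0,"wz":0,"gripper":4},
  {"x":0,"y":0,"z":0,"wx":0,"wy":0,"wz":0,"gripper":4},
  {"x":0,"y":0,"z":0,"wx":0,"wy":0,"wz":0,"gripper":4},
  {"x":0,"y":0,"z":0,"wx":0,"wy":0,"wz":0,"gripper":4},
], newtons=50)

```text
time_s: 5.0
position: [0.5111, -0.3699, 0.1866]
tool_rot: [[0.494, 0.869, 0.001], [0.869, -0.494, -0.001], [-0.0, 0.001, -1.0]]
ft_force: [-0.9, 0.6, 5.2]
grip_width: 0.0492
```

```bash
python3 go.py .511 -.3705 .187 60.4
```

```text
t 5.0 pos [ 0.5111 -0.3699  0.1866] az 60.39 zaxis [ 0.001  -0.0011 -1.    ] F [-0.9  0.6  5.2] w 0.04923721033904689 tips 0.1734
tool shift cm [-0.05  0.02 -0.04] wz -0.0002
```

Gripped at 49 mm, so the flat sides are in the pads. The home TCP height should be about 0.2426. Lift, turn to azimuth 88.3°, then carry.

Emit:
step_arm([
  {"x":0,"y":0,"z":-1.5,"wx":0,"wy":0,"wz":0,"gripper":4},
  {"x":0,"y":0,"z":-2.5,"wx":0,"wy":0,"wz":0,"gripper":4},
  {"x":0,"y":0,"z":-4,"wx":0,"wy":0,"wz":0,"gripper":4},
  {"x":0,"y":0,"z":-4,"wx":0,"wy":0,"wz":0,"gripper":4},
  {"x":0,"y":0,"z":-2.5,"wx":0,"wy":0,"wz":-0.122,"gripper":4},
  {"x":0,"y":0,"z":-1.5,"wx":0,"wy":0,"wz":-0.122,"gripper":4},
  {"x":0,"y":0,"z":0,"wx":0,"wy":0,"wz":-0.122,"gripper":4},
  {"x":0,"y":0,"z":0,"wx":0,"wy":0,"wz":-0.121,"gripper":4},
  {"x":1.5,"y":0,"z":0,"wx":0,"wy":0,"wz":0,"gripper":4},
  {"x":3,"y":0,"z":0,"wx":0,"wy":0,"wz":0,"gripper":4},
  {"x":4,"y":0,"z":0,"wx":0,"wy":0,"wz":0,"gripper":4},
  {"x":4,"y":0,"z":0,"wx":0,"wy":0,"wz":0,"gripper":4},
  {"x":4,"y":0,"z":0,"wx":0,"wy":0,"wz":0,"gripper":4},
  {"x":4,"y":0,"z":0,"wx":0,"wy":0,"wz":0,"gripper":4},
  {"x":4,"y":0,"z":0,"wx":0,"wy":0,"wz":0,"gripper":4},
  {"x":4,"y":0,"z":0,"wx":0,"wy":0,"wz":0,"gripper":4},
  {"x":4,"y":0,"z":0,"wx":0,"wy":0,"wz":0,"gripper":4},
  {"x":4,"y":0,"z":0,"wx":0,"wy":0,"wz":0,"gripper":4},
  {"x":3,"y":0,"z":0,"wx":0,"wy":0,"wz":0,"gripper":4},
  {"x":2,"y":0,"z":0,"wx":0,"wy":0,"wz":0,"gripper":4},
])

```text
time_s: 7.0
position: [0.5223, 0.0479, 0.3455]
tool_rot: [[0.031, 1.0, -0.001], [1.0, -0.031, 0.001], [0.0, -0.001, -1.0]]
ft_force: [-0.2, -0.0, -2.0]
grip_width: 0.0493
```

```bash
python3 go.py .532 .245 .305 88.3; python3 - <<'E'
from h import *
s=shot('side','side2')['color']; o=env.observe(); print(proj(dict(np.load('pics/side2.npz')),[o['position']-[0,0,.187]]))
cv2.imwrite('pics/c3.png',cv2.resize(s[100:360,200:600],None,fx=2,fy=2,interpolation=cv2.INTER_CUBIC))
E
```

```text
t 7.0 pos [0.5223 0.0479 0.3455] az 88.2 zaxis [-1.e-03  5.e-04 -1.e+00] F [-0.2 -0.  -2. ] w 0.04929113141570552 tips 0.1734
tool shift cm [19.73  0.36  4.06] wz -0.0018
[[317.51547178 197.81047736]]
```

View pics/c3.png

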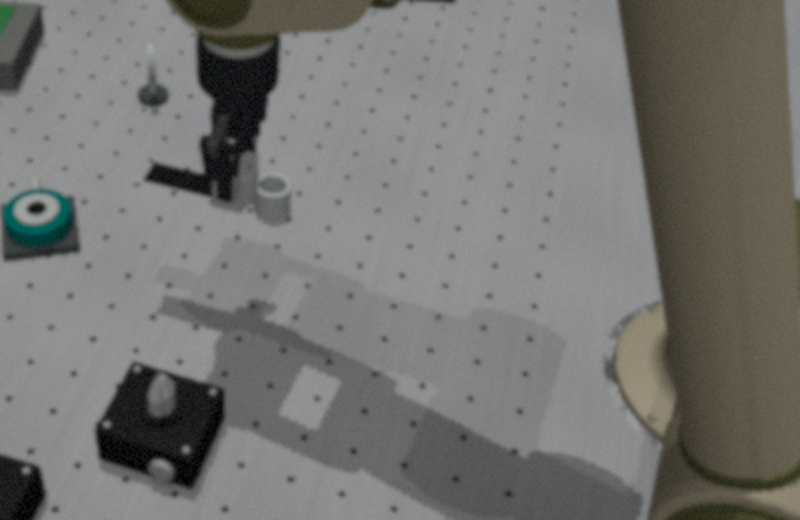

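The flag is held level, with the blade pointing to +x (left in this view) and the spacer undisturbed. Next I'll move over the shaft.

Emit:
step_arm([
  {"x":2.5,"y":0.06,"z":0,"wx":0,"wy":0,"wz":0,"gripper":4},
  {"x":3.5,"y":0.06,"z":0,"wx":0,"wy":0,"wz":0,"gripper":4},
  {"x":3.5,"y":0.06,"z":0,"wx":0,"wy":0,"wz":0,"gripper":4},
  {"x":3.5,"y":0.06,"z":0,"wx":0,"wy":0,"wz":0,"gripper":4},
  {"x":3,"y":0.06,"z":0,"wx":0,"wy":0,"wz":0,"gripper":4},
  {"x":2,"y":0.06,"z":1,"wx":0,"wy":0,"wz":0,"gripper":4},
  {"x":1,"y":0,"z":1.5,"wx":0,"wy":0,"wz":0,"gripper":4},
  {"x":0,"y":0,"z":1.5,"wx":0,"wy":0,"wz":0,"gripper":4},
  {"x":0,"y":0,"z":0.5,"wx":0,"wy":0,"wz":0,"gripper":4},
  {"x":0,"y":0,"z":0,"wx":0,"wy":0,"wz":0,"gripper":4},
  {"x":0,"y":0,"z":0,"wx":0,"wy":0,"wz":0,"gripper":4},
])

```text
time_s: 8.15
position: [0.5325, 0.2347, 0.3013]
tool_rot: [[0.031, 1.0, 0.001], [1.0, -0.031, 0.0], [0.0, 0.001, -1.0]]
ft_force: [-0.2, 0.4, -1.3]
grip_width: 0.0494
```

```bash
python3 go.py .532 .245 .2425 88.3; python3 - <<'E'
from h import *
d=shot('side','side3'); t=shot('top','top3')
z=lambda i,u,v,h,k:cv2.resize(i[v-h:v+h,u-h:u+h],(k,k),interpolation=cv2.INTER_CUBIC)
o=env.observe()['position']
print('hub bottom/top side',proj(d,[o-[0,0,.1866],o-[0,0,.1466],[.532,.245,.098],[.532,.245,.056]]).round(1).tolist())
cv2.imwrite('pics/c4.png',np.hstack([z(d['color'],281,285,40,400),z(t['color'],250,210,40,400)]))
E
```

```text
t 8.15 pos [0.5325 0.2347 0.3013] az 88.22 zaxis [ 7.e-04  2.e-04 -1.e+00] F [-0.2  0.4 -1.3] w 0.04942962266880817 tips 0.1734
tool shift cm [ 1.03 -0.09  5.88] wz -0.0014
hub bottom/top side [[281.1, 278.1], [280.2, 263.8], [279.7, 288.2], [280.6, 301.9]]
```

View pics/c4.png

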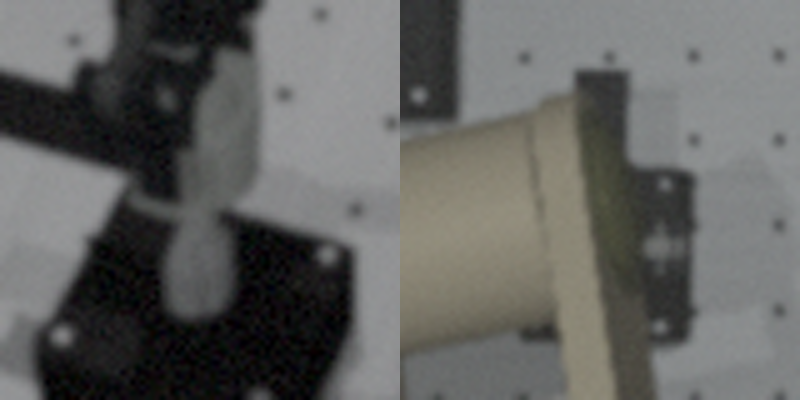

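Side crop: the hub (u≈266–293) is centred over the shaft (axis u≈280), 10 mm short in y as the pose reading says. I'll correct that and start lowering.

Emit:
step_arm([
  {"x":0.5,"y":-0.05,"z":0,"wx":0,"wy":0,"wz":0,"gripper":4},
  {"x":0.5,"y":0,"z":0,"wx":0,"wy":0,"wz":0,"gripper":4},
  {"x":0,"y":0,"z":0,"wx":0,"wy":0,"wz":0,"gripper":4},
  {"x":0,"y":0,"z":0.8,"wx":0,"wy":0,"wz":0,"gripper":4},
  {"x":0,"y":0,"z":0.8,"wx":0,"wy":0,"wz":0,"gripper":4},
  {"x":0,"y":0,"z":0.5,"wx":0,"wy":0,"wz":0,"gripper":4},
  {"x":0,"y":0,"z":0.4,"wx":0,"wy":0,"wz":0,"gripper":4},
  {"x":0,"y":0,"z":0,"wx":0,"wy":0,"wz":0,"gripper":4},
])

```text
time_s: 9.05
position: [0.5324, 0.2447, 0.275]
tool_rot: [[0.03, 1.0, -0.001], [1.0, -0.03, -0.0], [-0.0, -0.001, -1.0]]
ft_force: [0.8, 0.9, -1.6]
grip_width: 0.0491
```

```bash
python3 go.py .532 .245 .2425 88.3
```

```text
t 9.05 pos [0.5324 0.2447 0.275 ] az 88.29 zaxis [-1.3e-03 -3.0e-04 -1.0e+00] F [ 0.8  0.9 -1.6] w 0.049137012583228404 tips 0.1734
tool shift cm [ 0.03 -0.03  3.25] wz -0.0003
```

Emit:
step_arm([
  {"x":0,"y":0,"z":0.3,"wx":0,"wy":0,"wz":0,"gripper":4},
  {"x":0,"y":0,"z":0.3,"wx":0,"wy":0,"wz":0,"gripper":4},
  {"x":0,"y":0,"z":0.3,"wx":0,"wy":0,"wz":0,"gripper":4},
  {"x":0,"y":0,"z":0.3,"wx":0,"wy":0,"wz":0,"gripper":4},
  {"x":0,"y":0,"z":0,"wx":0,"wy":0,"wz":0,"gripper":4},
])

```text
time_s: 9.55
position: [0.5323, 0.2448, 0.2632]
tool_rot: [[0.03, 1.0, -0.001], [1.0, -0.03, -0.0], [-0.0, -0.001, -1.0]]
ft_force: [0.2, -0.7, -1.6]
grip_width: 0.0492
```

```bash
python3 go.py .532 .245 .2425 88.3;python3 -c "
from h import *
print(env.observe()['wrist_torque'])"
```

```text
t 9.55 pos [0.5323 0.2448 0.2632] az 88.3 zaxis [-9.e-04 -2.e-04 -1.e+00] F [ 0.2 -0.7 -1.6] w 0.04915617210402625 tips 0.1734
tool shift cm [ 0.02 -0.03  2.07] wz -0.0001
[ 0.01215936  0.05211569 -0.06057968]
```

The hub is past the shoulder with no contact force. I'll continue to just above home.

Emit:
step_arm([
  {"x":0,"y":0,"z":0.4,"wx":0,"wy":0,"wz":0,"gripper":4},
  {"x":0,"y":0,"z":0.4,"wx":0,"wy":0,"wz":0,"gripper":4},
  {"x":0,"y":0,"z":0.4,"wx":0,"wy":0,"wz":0,"gripper":4},
  {"x":0,"y":0,"z":0.4,"wx":0,"wy":0,"wz":0,"gripper":4},
  {"x":0,"y":0,"z":0.2,"wx":0,"wy":0,"wz":0,"gripper":4},
  {"x":0,"y":0,"z":0.1,"wx":0,"wy":0,"wz":0,"gripper":4},
  {"x":0,"y":0,"z":0,"wx":0,"wy":0,"wz":0,"gripper":4},
])

```text
time_s: 10.25
position: [0.5324, 0.2448, 0.2446]
tool_rot: [[0.03, 1.0, -0.0], [1.0, -0.03, -0.0], [-0.0, -0.0, -1.0]]
ft_force: [-0.1, 0.5, -2.0]
grip_width: 0.0491
```

```bash
python3 go.py .532 .245 .2425 88.3
```

```text
t 10.25 pos [0.5324 0.2448 0.2446] az 88.29 zaxis [-2.e-04 -0.e+00 -1.e+00] F [-0.1  0.5 -2. ] w 0.04913665043673982 tips 0.1734
tool shift cm [ 0.02 -0.04  0.21] wz -0.0001
```

Emit:
step_arm([
  {"x":0,"y":0,"z":0.1,"wx":0,"wy":0,"wz":0,"gripper":4},
  {"x":0,"y":0,"z":0.08,"wx":0,"wy":0,"wz":0,"gripper":4},
  {"x":0,"y":0,"z":0.05,"wx":0,"wy":0,"wz":0,"gripper":4},
  {"x":0,"y":0,"z":0,"wx":0,"wy":0,"wz":0,"gripper":4},
  {"x":0,"y":0,"z":0,"wx":0,"wy":0,"wz":0,"gripper":4},
])

```text
time_s: 10.75
position: [0.5324, 0.2448, 0.2426]
tool_rot: [[0.03, 1.0, 0.0], [1.0, -0.03, -0.0], [-0.0, 0.0, -1.0]]
ft_force: [-0.4, 0.2, 0.6]
grip_width: 0.0491
```

Emit:
step_arm([
  {"x":0,"y":0,"z":0.05,"wx":0,"wy":0,"wz":0,"gripper":4},
  {"x":0,"y":0,"z":0,"wx":0,"wy":0,"wz":0,"gripper":4},
  {"x":0,"y":0,"z":0,"wx":0,"wy":0,"wz":0,"gripper":4},
])

```text
time_s: 11.05
position: [0.5323, 0.2448, 0.2425]
tool_rot: [[0.03, 1.0, 0.0], [1.0, -0.03, 0.0], [0.0, 0.0, -1.0]]
ft_force: [-3.2, -0.9, 4.2]
grip_width: 0.049
```

Contact at exactly the expected home height (0.2425). Release, then retract.

Emit:
step_arm([
  {"x":0,"y":0,"z":0,"wx":0,"wy":0,"wz":0,"gripper":6},
  {"x":0,"y":0,"z":0,"wx":0,"wy":0,"wz":0,"gripper":8.2},
  {"x":0,"y":0,"z":0,"wx":0,"wy":0,"wz":0,"gripper":8.2},
  {"x":0,"y":0,"z":0,"wx":0,"wy":0,"wz":0,"gripper":8.2},
  {"x":0,"y":0,"z":0,"wx":0,"wy":0,"wz":0,"gripper":8.2},
  {"x":0,"y":0,"z":0,"wx":0,"wy":0,"wz":0,"gripper":8.2},
  {"x":0,"y":0,"z":-1,"wx":0,"wy":0,"wz":0,"gripper":8.2},
  {"x":0,"y":0,"z":-2,"wx":0,"wy":0,"wz":0,"gripper":8.2},
  {"x":0,"y":0,"z":-3,"wx":0,"wy":0,"wz":0,"gripper":8.2},
  {"x":0,"y":0,"z":-4,"wx":0,"wy":0,"wz":0,"gripper":8.2},
  {"x":0,"y":-3,"z":-4,"wx":0,"wy":0,"wz":0,"gripper":8.2},
  {"x":-3,"y":-3,"z":-2,"wx":0,"wy":0,"wz":0,"gripper":8.2},
  {"x":-4,"y":-2,"z":0,"wx":0,"wy":0,"wz":0,"gripper":8.2},
  {"x":-4,"y":0,"z":0,"wx":0,"wy":0,"wz":0,"gripper":8.2},
  {"x":-4,"y":0,"z":0,"wx":0,"wy":0,"wz":0,"gripper":8.2},
  {"x":-4,"y":0,"z":0,"wx":0,"wy":0,"wz":0,"gripper":8.2},
  {"x":-3,"y":0,"z":0,"wx":0,"wy":0,"wz":0,"gripper":8.2},
  {"x":0,"y":0,"z":0,"wx":0,"wy":0,"wz":0,"gripper":8.2},
])

```text
time_s: 12.85
position: [0.4457, 0.0247, 0.4027]
tool_rot: [[0.034, 0.999, 0.001], [0.999, -0.034, -0.001], [-0.001, 0.001, -1.0]]
ft_force: [0.7, 0.2, -0.1]
grip_width: 0.082
```

```bash
python3 - <<'E'
from h import *
d=shot('side','side4'); t=shot('top','top4')
z=lambda i,u,v,h,k:cv2.resize(i[v-h:v+h,u-h:u+h],(k,k),interpolation=cv2.INTER_CUBIC)
for k in(d,t): print('hub top ctr,bottom ctr',proj(k,[[.5323,.2448,.096],[.5323,.2448,.056]]).round(1).tolist())
cv2.imwrite('pics/c5.png',np.hstack([z(d['color'],281,285,40,400),z(t['color'],250,210,40,400)]))
E
```

```text
hub top ctr,bottom ctr [[279.7, 288.7], [280.5, 301.7]]
hub top ctr,bottom ctr [[246.5, 219.7], [249.4, 220.1]]
```

View pics/c5.png

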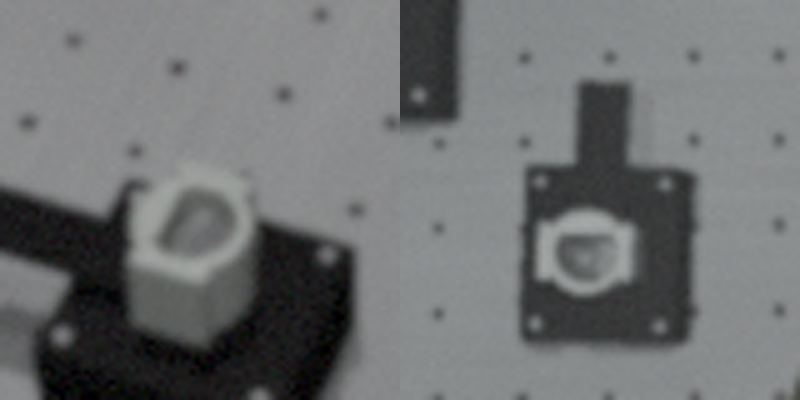

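The flag sits level on the boss, with its hub centred at about (247,220) in the top view. The shaft fills the bore with both flats toward +x, the blade points to +x, and the gripper is clear. I'll hand in.

```bash
python3 -c "
from rig import env
o=env.observe(); print(o['time_s'],o['qvel'].round(2)); print(env.close_job())"
```

```text
12.95 [ 1.97  0.21  0.15  0.09 -0.19  0.25]
the job is handed in; nothing more can be done
None
```

The beam flag is on the D shaft of the rightmost of the two look-alike housings, and I handed the job in at 12.95 s of the 35 s allowed. I gripped the hub on its flat sides, turned it to match the shaft's flat, lowered it until it was home, and only then let go.

**Seating:** The hub went down past the taper with no contact force. It touched at TCP height 0.2425 m, against 0.2426 m expected for fully home, with about 4 N measured.

**After release:** In the last pictures the flag sits level and centred on the boss, with its blade along the shaft's flat side. The gripper is well clear. I did not look at the spacer again after release. The last picture showing it, taken while carrying the flag, had it undisturbed.

**Checks that disagreed:**
- **Shaft flat:** the first views left it unclear which side the flat faced. The tip highlight put the axis about 4 mm off the outline and the housing centre. I went with the outline and the centre, and the free insertion confirmed it.
- **Arm at hand-in:** it still showed about 2 degrees/s on joint 1. It was settling in free air, touching nothing.

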